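Free a slide carrier from a screw clamp of unknown thread and draw it out

TASK

On the two-track press, release the white slide carrier by turning the handwheel above it: one of the two identical clamps has a left-hand thread and nothing shows which, so feel which way the wheel gives and turn it until its foot is out of the carrier. Then press on top of the white carrier and slide it along its track toward the robot, without lifting it, until it stands against the front stop. Leave the blue carrier where it is and do not push the things round about.

Things in the scene. Friction and masses are not known exactly. Their poses are not given: they have to be found in the camera images.
- press: Fixed dark steel plate with two parallel tracks, 220 (x) x 244 (y) x 10 mm; origin at the centre of its underside, on the desk; its +x runs along the tracks away from the robot, -x to the front stop. Tracks are centred at y = +62 (left) and -62 mm (right); floor 10 mm, grey side guides 18 mm above the desk. The wheels' axes are at x = 57 mm.
- front_stop (a point): Middle of the inner face (x = -101 mm of the press) of the grey stop bar across the front of both tracks, 16 mm above the desk; the bar's top is at 22 mm. A carrier that stands against it has its centre at x = -46 mm of the press; at the start the centres are at x = 35 mm.
- wheel_left (a point): On the vertical axis of the left (+y) clamp's handwheel, 74 mm above the desk, the height to grip. Green eight-lobed wheel 46 mm across, from 58 to 86 mm, white dot on top; an 8 mm spindle stands out of it to 96 mm and rises 8 mm more. The wheel itself does not rise. A grey crossbeam (20 mm wide in x, top at 46 mm) lies below it.
- wheel_right (a point): The same point on the right (-y) clamp's wheel, outwardly identical. One clamp loosens anticlockwise seen from above, the other clockwise; which is which changes. Both start fully down on their stop, so a wheel turns only the loosening way, with a friction of about 0.12 N m, 2.6 rad from stop to stop: two grasps may be needed.
- white_carrier_center (a point): Centre, half-way up, of the white flat slide carrier, 110 (along the track) x 80 x 14 mm, 0.12 kg, loose in one of the tracks (which one changes), its top 24 mm above the desk. Its axes are those of the press. The pads hold on its top by friction and by the walls of its finger well.
- white_well (a point): Centre of the floor of the finger well in the white carrier's top, 32 mm from the carrier's centre toward the robot, 19 mm above the desk; the well is 38 (x) x 44 (y) mm and 5 mm deep. Press here and pull.
- white_pocket (a point): Centre of the floor of the square pocket (26 x 26 mm, 5 mm deep) in the white carrier's top, 22 mm from its centre away from the robot. The clamp's round foot, 16 mm across, stands in it and blocks the carrier, with 5 mm of play. Turning the wheel raises the foot 3 mm a radian: it is out of the pocket after 1.4 rad; 2 rad is safe.
- blue_carrier_center (a point): Centre, half-way up, of the blue carrier of the same shape, clamped in the other track.
- beaker: Empty white plastic beaker, 66 mm wide, 73 mm high, origin at the centre of its underside; bystander.
- marker: Black marker pen lying on the desk, 132 x 13 x 14 mm; bystander.
- tape: Roll of beige tape lying flat, 100 mm wide, 25 mm high; bystander.
- small_timer: Small white timer standing on the desk, 41 x 66 x 67 mm; bystander.

How it is judged:
At the end, for the whole second after the job is handed in: The white carrier lies flat in its track within 10 mm of the front stop, at rest; the blue carrier is within 12 mm of where it was (x of white_carrier_center in the frame of press between -0.056 and -0.036 m and height (world z) of white_carrier_center below 0.02 m and angle between white_carrier_center's own z axis and vertical below 0.05 rad and linear speed of white_carrier below 0.01 m/s and distance of blue_carrier_center from where it was at the start of the episode below 0.012 m); the robot touches nothing.
It fails at once if a carrier is lifted more than 15 mm (height (world z) of any of white_carrier_center, blue_carrier_center above 0.032 m).
It fails at once if the blue carrier is shifted more than 15 mm (distance of blue_carrier_center from where it was at the start of the episode above 0.015 m).
It fails at once if the beaker, marker, tape or timer is pushed more than 30 mm (distance of any of beaker, marker, tape, small_timer from where it was at the start of the episode above 0.03 m).
It also fails if it takes over 72 s, if anything falls off the work surface, if the arm or the gripper's body presses on something with over 40 N, if the wrist force passes 120 N, or if a joint passes its speed limit or range.

ROBOT

A 6-joint arm with a two-finger parallel gripper is mounted at the origin on a cart in front of the work surface, level with it; the furniture and walls round the work are solid. World frame = base frame: x ahead of the robot, y to its left, z up, the work surface at z = 0. Lengths are in m, angles in rad, forces in N, time in s.
With the tool pointing down it reaches from about 0.35 to 0.775 m from the base axis. Payload 7.3 kg.
Tool frame: the origin (TCP) lies on the front face of the gripper's body, between the roots of the fingers; the fingertips stand 66 mm ahead of it and the grasp point (between the pads) lies 47 mm ahead of it; z points along the fingers, y is the direction in which the jaws open and shut (so a half turn about z gives the same grasp; the last joint's range is limited). The gripper opens to 92 mm and grips with 3 to 60 N. Pads are 19 mm wide; open, the fingers measure 130 mm over their backs; the gripper's body (75 mm by 190 mm) begins 47 mm behind the grasp point.
Start: joints at [1.089, 0.342, 1.524, -0, 1.275, -0.146], TCP at [0.173, 0.496, 0.292] pointing down, gripper open.
Joint ranges: [-2.53, 2.53], [-0.77, 2.02], [0.04, 2.7], [-1, 4.14], [0.28, 2.66], [-3.11, 3.11]. Speed limits (rad/s): [2.57, 2.57, 3.14, 3.14, 3.14, 3.14].

INTERFACE

Orientations are given as [roll, pitch, yaw] about the fixed x, y, z axes, in that order (R = Rz(yaw) Ry(pitch) Rx(roll)).
In Python, from cell import observe, read_camera, hand_in, search_frame, tip_of gives the robot as it stands. The module is installed in compiled form; this text tells all that it offers.
- The arm moves only by the tool apply_moves, never from a script. Its argument "motion" is a list of rows, each an object with "offset": the shift along the tool's x, y, z in mm, a list of three; "rotation": the turn, a rotation vector about the tool's x, y, z in rad, a list of three. In form: [{"offset": [x, y, z], "rotation": [rx, ry, rz]}, ...]. A call has 1 to 12 rows; each row shifts and turns the pose as measured when the row begins, along the tool's axes as they then stand; what a row does not reach is not made up. A row lasts 1/12 s, in which the tool goes at most 41.7 mm and 7.16 degrees, less where a joint would pass 70% of its speed; a pose out of reach is approached as far as the arm can. A call with a gripper value outside its range is refused whole. "grip" is the closure, from 0 (fully open) to 1 (shut), set as the call begins (left out, the last holds). The fingers move at their own pace and stop on an object; "grip_force" is the grip in N (left out, the last holds). Time passes only in rows, so rows that do not move let the fingers close. It gives the time, the measured TCP pose, the force and the opening at its end, in the units of the state.
- observe(): the state, without advancing time (a new reading comes with each control period).
- read_camera(name): name is "scene" or "top" or "wrist"; returns a dict with "img" (384x512x3 uint8, red, green, blue), "camera_matrix" (3x3 intrinsics, pixels), "R" (3x3) and "t" (3): a world point X has camera coordinates R X + t; the wrist camera has in their place "tool_from_camera" (4x4, takes a point from camera to tool coordinates, whose origin is the TCP and whose axes are the flange's). Camera axes: x right, y down, z forward; pixel columns grow to the right and rows downward; lengths in m; the calibration is good to about 2 mm. A picture is of the moment at which its call begins: read the wrist's pose just before it. There is no depth.
- hand_in(): hands the job in, once; it reports no verdict.
Trained networks look in a picture, given as the dict that the camera call returned (one of the last four; its "shot" number tells which), for a name from the list of things; names that differ only in an ending like _2 or _b are one class to them, and where a whole thing is asked for, a point or a joint stands for the part that bears it (a point fixed in the world has none). Each returns a list of dicts, best first, with "score" (0 to 1); they miss things now and then, are a little off and sometimes report something else, mostly with a low value. They report only what shows in the picture. A call takes as long as a camera call.
- search_frame(query, picture): "location" ([x, y, z] in m, in world coordinates, good to about 4 mm: the middle of the surface that is visible of it).
- tip_of(query, picture): "location" ([x, y, z] in m, in world coordinates, good to about 4 mm: a listed point, or the origin of a listed thing).
The state is a dict: "time": time; "qpos": joint angles; "qvel": joint speeds; "joint_efforts": joint torques, N m; "tool_pos": TCP position; "tool_rot": TCP orientation; "contact_force": force on the tool from outside, world axes, zero at the start; "torque": the same for the moment, N m; "opening": finger opening in m.
Only numpy, scipy, OpenCV 4.12 (cv2) and the standard library are available. Lean on these libraries where they do the work, as an engineer would, in place of code of your own. Each camera call takes 0.05 s, during which the arm holds its last target.

## Working session

There is one attempt and no reset: what is moved stays moved. The work goes in short steps, Python scripts to look and compute and a tool call to move; the robot and the scene stay as the last step left them, time stands still between calls to the robot, and variables do not carry over. Pictures are saved under pics/ and viewed, and the job is handed in when it is done.

Besides the shell and the picture viewer there is one more tool, called after ">>>" as name(argument=value, ...) on one line, values as JSON. apply_moves: Moves the arm, as the interface text tells. Its arguments: {"type":"object","properties":{"motion":{"type":"array"},"grip":{"type":"number"},"grip_force":{"type":"number"}},"required":["motion"]}

```bash
mkdir -p pics
python3 - <<'E'
from cell import observe, read_camera, search_frame, tip_of
import cv2, numpy as np
s=observe(); print({k:np.round(v,3).tolist() for k,v in s.items()})
for n in ["scene","top"]:
    p=read_camera(n); cv2.imwrite(f"pics/{n}0.png",p["img"][:,:,::-1])
    for q in ["press","front_stop","wheel_left","wheel_right","white_carrier_center","white_well","white_pocket","blue_carrier_center","beaker","marker","tape","small_timer"]:
        r=tip_of(q,p); print(n,q,[(np.round(a["location"],3).tolist(),round(a["score"],2)) for a in r[:2]])
E
```

```text
{'time': 0.0, 'qpos': [1.089, 0.343, 1.525, 0.0, 1.275, -0.146], 'qvel': [0.0, 0.001, -0.001, 0.001, -0.001, -0.001], 'joint_efforts': [0.0, -43.124, -24.422, 0.072, 0.056, -0.0], 'tool_pos': [0.173, 0.495, 0.292], 'tool_rot': [-3.14, -0.0, 2.806], 'contact_force': [-0.178, -0.698, -0.025], 'torque': [-0.021, -0.041, -0.036], 'opening': 0.092}
scene press [([0.579, -0.03, -0.003], 0.8)]
scene front_stop [([0.483, -0.041, 0.018], 0.87)]
scene wheel_left [([0.633, 0.031, 0.076], 0.7)]
scene wheel_right [([0.64, -0.094, 0.076], 0.84)]
scene white_carrier_center [([0.608, 0.032, 0.016], 0.68), ([0.526, 0.408, -0.001], 0.66)]
scene white_well [([0.574, 0.022, 0.02], 0.95)]
scene white_pocket [([0.631, 0.031, 0.019], 0.58)]
scene blue_carrier_center []
scene beaker [([0.602, 0.32, -0.003], 0.75)]
scene marker [([0.424, 0.351, -0.004], 0.73)]
scene tape [([0.472, -0.345, 0.002], 0.64)]
scene small_timer [([0.526, 0.411, 0.002], 0.8)]
top press [([0.576, -0.034, 0.004], 0.71)]
top front_stop [([0.474, -0.041, 0.016], 0.9)]
top wheel_left [([0.629, 0.038, 0.077], 0.87), ([0.611, 0.031, 0.015], 0.19)]
top wheel_right [([0.645, -0.093, 0.072], 0.9)]
top white_carrier_center [([0.61, 0.032, 0.018], 0.97)]
top white_well [([0.574, 0.024, 0.02], 0.64)]
top white_pocket [([0.632, 0.03, 0.019], 0.57), ([0.598, 0.318, -0.003], 0.25)]
top blue_carrier_center [([0.426, 0.351, -0.001], 0.6), ([0.575, 0.024, 0.017], 0.45)]
top beaker [([0.602, 0.317, -0.003], 0.55)]
top marker [([0.634, 0.03, 0.015], 0.62), ([0.425, 0.35, -0.002], 0.42)]
top tape [([0.468, -0.349, -0.003], 0.61)]
top small_timer [([0.423, 0.351, 0.001], 0.65), ([0.627, 0.037, 0.075], 0.61)]
```

View pics/scene0.png

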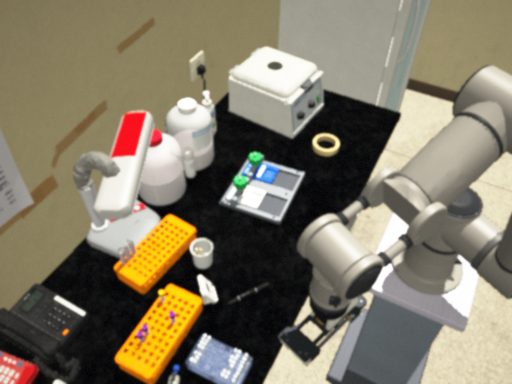

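View pics/top0.png

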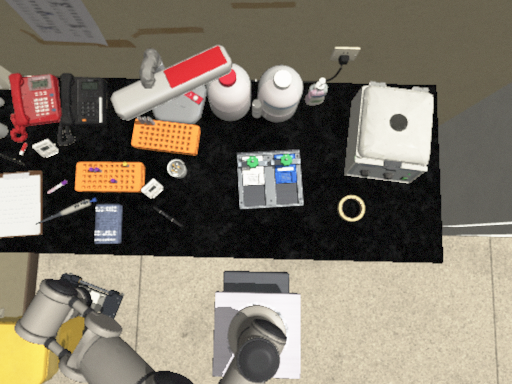

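The white carrier is in the left track, with its wheel at about (0.629, 0.035). I'll rotate the jaws into line with the track, then travel over it.

>>> apply_moves(motion=[{"offset": [0,0,0],"rotation": [0,0,0.115]},{"offset": [0,0,0],"rotation": [0,0,0.115]},{"offset": [0,0,0],"rotation": [0,0,0.115]},{"offset": [0,0,0],"rotation": [0,0,0.115]},{"offset": [0,0,0],"rotation": [0,0,0.115]},{"offset": [0,0,0],"rotation": [0,0,0.115]},{"offset": [0,0,0],"rotation": [0,0,0.115]},{"offset": [0,0,0],"rotation": [0,0,0.115]},{"offset": [0,0,0],"rotation": [0,0,0.115]},{"offset": [0,0,0],"rotation": [0,0,0.115]},{"offset": [-25,20,0],"rotation": [0,0,0]},{"offset": [-25,20,0],"rotation": [0,0,0]}])

```text
time: 2.3
tool_pos: [0.2124, 0.449, 0.2918]
tool_rot: [-3.141, -0.002, 1.601]
contact_force: [1.0, -0.6, -0.4]
opening: 0.0919
```

>>> apply_moves(motion=[{"offset": [-28,20,0],"rotation": [0,0,0]},{"offset": [-28,20,0],"rotation": [0,0,0]},{"offset": [-28,20,0],"rotation": [0,0,0]},{"offset": [-28,20,0],"rotation": [0,0,0]},{"offset": [-28,20,0],"rotation": [0,0,0]},{"offset": [-28,20,0],"rotation": [0,0,0]},{"offset": [-28,20,0],"rotation": [0,0,0]},{"offset": [-28,20,0],"rotation": [0,0,0]},{"offset": [-28,20,0],"rotation": [0,0,0]},{"offset": [-28,20,0],"rotation": [0,0,0]},{"offset": [-28,20,0],"rotation": [0,0,0]},{"offset": [-28,20,0],"rotation": [0,0,0]}])

```text
time: 3.3
tool_pos: [0.4716, 0.1051, 0.2926]
tool_rot: [3.137, -0.005, 1.606]
contact_force: [1.0, 0.5, 0.1]
opening: 0.0917
```

>>> apply_moves(motion=[{"offset": [-15,20,0],"rotation": [0,0,-0.01]},{"offset": [-15,20,0],"rotation": [0,0,-0.01]},{"offset": [-15,20,0],"rotation": [0,0,-0.01]},{"offset": [-15,20,0],"rotation": [0,0,-0.01]},{"offset": [-15,20,0],"rotation": [0,0,-0.01]},{"offset": [0,0,0],"rotation": [0,0,0]}])

```text
time: 3.8
tool_pos: [0.5829, 0.0243, 0.2925]
tool_rot: [3.135, -0.002, 1.65]
contact_force: [-0.8, 0.6, -0.8]
opening: 0.0917
```

```bash
cat > h.py <<'E'
from cell import observe, read_camera, search_frame, tip_of, hand_in
import cv2, numpy as np
from scipy.spatial.transform import Rotation as Ro
def T():
    s=observe(); M=np.eye(4); M[:3,:3]=Ro.from_euler('xyz',s["tool_rot"]).as_matrix(); M[:3,3]=s["tool_pos"]; return M
def ray(p,M,uv,z):
    C=M@p["tool_from_camera"]; d=C[:3,:3]@np.linalg.solve(p["camera_matrix"],[uv[0],uv[1],1]); o=C[:3,3]
    return o+d*(z-o[2])/d[2]
def proj(p,M,X):
    C=np.linalg.inv(M@p["tool_from_camera"]); c=p["camera_matrix"]@(C@np.append(X,1))[:3]; return c[:2]/c[2]
def st():
    s=observe(); print({k:np.round(s[k],3).tolist() for k in ["time","tool_pos","tool_rot","contact_force","torque","opening","qpos"]})
E
python3 - <<'E'
from h import *
st(); M=T(); p=read_camera("wrist"); cv2.imwrite("pics/w1.png",p["img"][:,:,::-1])
print(np.round(p["tool_from_camera"],3))
for q in ["wheel_left","wheel_right","white_carrier_center","white_well","white_pocket","blue_carrier_center","front_stop","press"]:
    r=tip_of(q,p); print(q,[(np.round(a["location"],4).tolist(),round(a["score"],2),proj(p,M,a["location"]).round()) for a in r[:2]])
E
```

```text
{'time': 3.8, 'tool_pos': [0.583, 0.024, 0.292], 'tool_rot': [3.135, -0.002, 1.65], 'contact_force': [-0.841, 0.649, -0.828], 'torque': [-0.114, 0.123, 0.009], 'opening': 0.092, 'qpos': [-0.091, 0.447, 1.361, 0.004, 1.327, -0.171]}
[[-0.    -0.956 -0.292  0.079]
 [ 1.    -0.    -0.001  0.001]
 [ 0.001 -0.292  0.956 -0.091]
 [ 0.     0.     0.     1.   ]]
wheel_left []
wheel_right []
white_carrier_center [([0.6141, 0.0312, 0.0148], 0.56, array([279., 160.]))]
white_well [([0.5748, 0.0291, 0.0207], 0.56, array([248., 160.]))]
white_pocket [([0.6304, 0.0316, 0.0171], 0.77, array([292., 161.]))]
blue_carrier_center [([0.6176, -0.0962, 0.0158], 0.66, array([272., 251.]))]
front_stop [([0.4807, -0.0424, 0.0204], 0.69, array([172., 208.]))]
press [([0.5757, -0.0362, 0.0007], 0.86, array([245., 204.]))]
```

View pics/w1.png

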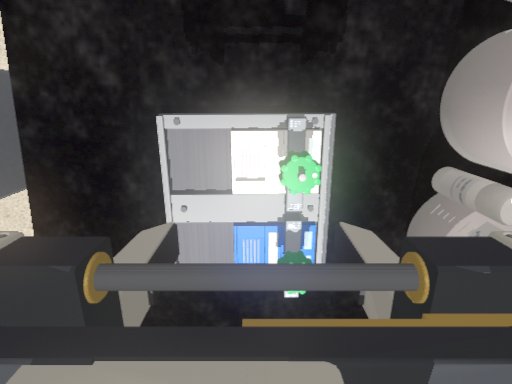

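Run:
```python
from h import *
st(); M=T(); p=read_camera("wrist")
print("wheel", ray(p,M,(301,174),.086), "spindle",ray(p,M,(303,177),.096),"right",ray(p,M,(295,274),.086))
for uv in [(432,190),(408,225),(443,100)]:
    print(uv,[ray(p,M,uv,z).round(3) for z in (0,.1,.15,.2)])
for a,b,z in [((168,115),(334,116),.018),((326,130),(318,260),.018),((170,207),(320,207),.018),((160,120),(170,220),.022)]:
    A,B=ray(p,M,a,z),ray(p,M,b,z); print(A.round(3),B.round(3),np.arctan2(*(B-A)[1::-1]).round(3))
im=p["img"][110:230,220:340]; cv2.imwrite("pics/w1z.png",cv2.resize(im,None,fx=5,fy=5,interpolation=2)[:,:,::-1])
```

```text
{'time': 4.25, 'tool_pos': [0.58, 0.028, 0.293], 'tool_rot': [3.136, -0.004, 1.653], 'contact_force': [0.96, 1.586, -0.299], 'torque': [-0.026, 0.012, 0.03], 'opening': 0.092, 'qpos': [-0.086, 0.441, 1.368, 0.005, 1.328, -0.17]}
wheel [0.62827068 0.03566478 0.086     ] spindle [0.62886113 0.03506942 0.096     ] right [ 0.63628536 -0.08324587  0.086     ]
(432, 190) [array([0.825, 0.008, 0.   ]), array([0.76 , 0.033, 0.1  ]), array([0.727, 0.046, 0.15 ]), array([0.695, 0.059, 0.2  ])]
(408, 225) [array([ 0.804, -0.046,  0.   ]), array([ 0.745, -0.007,  0.1  ]), array([0.715, 0.013, 0.15 ]), array([0.685, 0.033, 0.2  ])]
(443, 100) [array([0.809, 0.124, 0.   ]), array([0.748, 0.12 , 0.1  ]), array([0.718, 0.117, 0.15 ]), array([0.687, 0.115, 0.2  ])]
[0.472 0.08  0.018] [0.671 0.095 0.018] 0.076
[0.664 0.077 0.018] [ 0.68  -0.101  0.018] -1.483
[ 0.474 -0.039  0.018] [ 0.671 -0.023  0.018] 0.08
[0.463 0.073 0.022] [ 0.475 -0.055  0.022] -1.48
```

View pics/w1z.png

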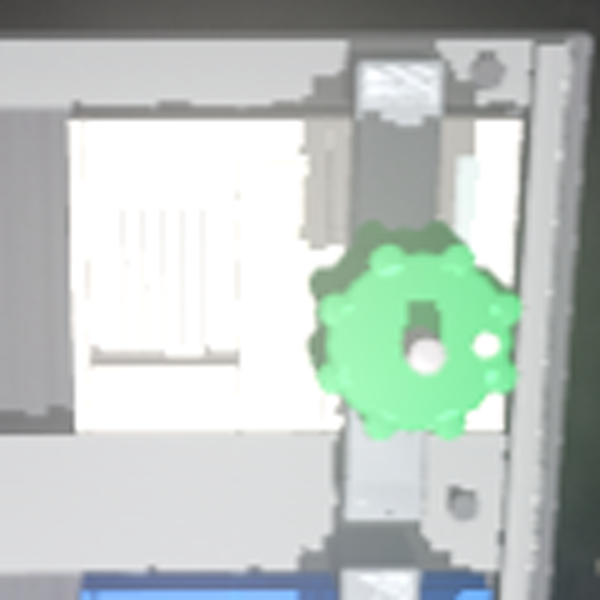

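Run:
```python
from h import *
p=read_camera("top"); cv2.imwrite("pics/t1.png",cv2.resize(p["img"][40:180,190:350],None,fx=5,fy=5,interpolation=2)[:,:,::-1])
C=-p["R"].T@p["t"]; print(C)
for uv in [(254,108),(231,118),(280,122),(253,161)]:
    d=p["R"].T@np.linalg.solve(p["camera_matrix"],[*uv,1]); print(uv,[(C+d*(z-C[2])/d[2]).round(3) for z in (0,.1,.15,.2)])
```

```text
[0.35132683 0.02404175 1.45755565]
(254, 108) [array([0.863, 0.028, 0.   ]), array([0.828, 0.028, 0.1  ]), array([0.81 , 0.028, 0.15 ]), array([0.793, 0.028, 0.2  ])]
(231, 118) [array([0.82 , 0.118, 0.   ]), array([0.788, 0.111, 0.1  ]), array([0.772, 0.108, 0.15 ]), array([0.756, 0.105, 0.2  ])]
(280, 122) [array([ 0.808, -0.076,  0.   ]), array([ 0.777, -0.069,  0.1  ]), array([ 0.761, -0.065,  0.15 ]), array([ 0.746, -0.062,  0.2  ])]
(253, 161) [array([0.649, 0.027, 0.   ]), array([0.629, 0.027, 0.1  ]), array([0.619, 0.027, 0.15 ]), array([0.609, 0.026, 0.2  ])]
```

View pics/t1.png

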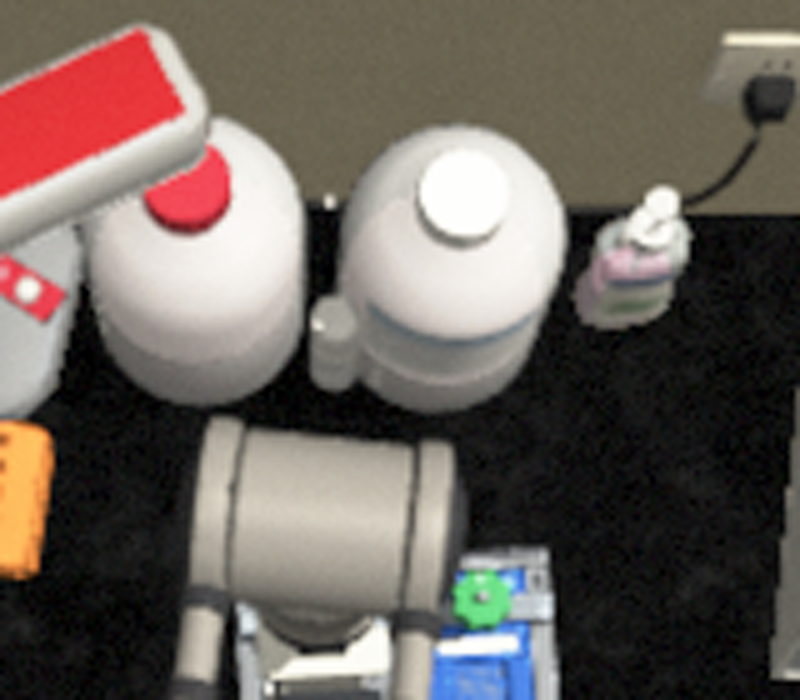

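>>> apply_moves(motion=[{"offset": [1,17,0],"rotation": [0,0,0]},{"offset": [1,17,0],"rotation": [0,0,0]},{"offset": [1,15,20],"rotation": [0,0,0]},{"offset": [0,0,25],"rotation": [0,0,0]},{"offset": [0,0,25],"rotation": [0,0,0]},{"offset": [0,0,25],"rotation": [0,0,0]},{"offset": [0,0,10],"rotation": [0,0,0]},{"offset": [0,0,0],"rotation": [0,0,0]}])

```text
time: 5.02
tool_pos: [0.6318, 0.0367, 0.1884]
tool_rot: [3.129, -0.002, 1.654]
contact_force: [-0.1, -0.2, -0.4]
opening: 0.0919
```

Run:
```python
from h import *
st(); M=T(); p=read_camera("wrist"); cv2.imwrite("pics/w2.png",p["img"][:,:,::-1])
for q in ["wheel_left","wheel_right"]:
    r=tip_of(q,p); print(q,[(np.round(a["location"],4).tolist(),round(a["score"],2),proj(p,M,a["location"]).round()) for a in r[:2]])
```

```text
{'time': 5.017, 'tool_pos': [0.632, 0.037, 0.188], 'tool_rot': [3.129, -0.002, 1.654], 'contact_force': [-0.061, -0.173, -0.354], 'torque': [-0.079, 0.084, -0.017], 'opening': 0.092, 'qpos': [-0.065, 0.622, 1.357, 0.005, 1.15, -0.15]}
wheel_left []
wheel_right []
```

View pics/w2.png

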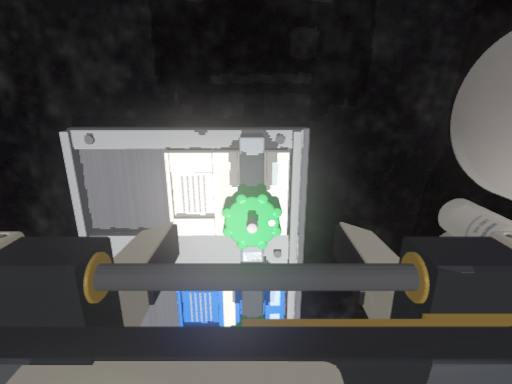

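Run:
```python
from h import *
M=T(); p=read_camera("wrist");st()
im=p["img"].astype(int); g=(im[...,1]>im[...,0]+60)&(im[...,1]>im[...,2]+40); g[270:]=0
ys,xs=np.nonzero(g); uv=((xs.min()+xs.max())/2,(ys.min()+ys.max())/2); print(uv,xs.min(),xs.max(),ys.min(),ys.max())
print("wheel", ray(p,M,uv,.086), "spindle",ray(p,M,(252,228.5),.096))
```

```text
{'time': 5.217, 'tool_pos': [0.633, 0.037, 0.192], 'tool_rot': [3.122, -0.001, 1.654], 'contact_force': [0.105, 0.671, -0.342], 'torque': [-0.088, 0.098, -0.008], 'opening': 0.092, 'qpos': [-0.065, 0.618, 1.353, 0.005, 1.152, -0.15]}
(np.float64(249.0), np.float64(219.0)) 220 278 192 246
wheel [0.63168469 0.03215209 0.086     ] spindle [0.63401089 0.02943444 0.096     ]
```

>>> apply_moves(motion=[{"offset": [-3,-3,10],"rotation": [0.019,0,0]},{"offset": [0,0,12],"rotation": [0,0,0]},{"offset": [0,0,12],"rotation": [0,0,0]},{"offset": [0,0,12],"rotation": [0,0,0]},{"offset": [0,0,12],"rotation": [0,0,0]},{"offset": [0,0,6],"rotation": [0,0,0]},{"offset": [0,0,0],"rotation": [0,0,0]}])

```text
time: 5.8
tool_pos: [0.6325, 0.0325, 0.1266]
tool_rot: [3.135, -0.0, 1.654]
contact_force: [-0.9, -0.8, -0.9]
opening: 0.0917
```

Run:
```python
from h import *
M=T(); p=read_camera("wrist");st(); cv2.imwrite("pics/w3.png",p["img"][:,:,::-1])
```

```text
{'time': 5.85, 'tool_pos': [0.633, 0.032, 0.127], 'tool_rot': [3.134, -0.0, 1.654], 'contact_force': [-0.042, 0.198, -0.052], 'torque': [-0.035, 0.034, 0.043], 'opening': 0.092, 'qpos': [-0.07, 0.693, 1.41, 0.001, 1.032, -0.154]}
```

View pics/w3.png

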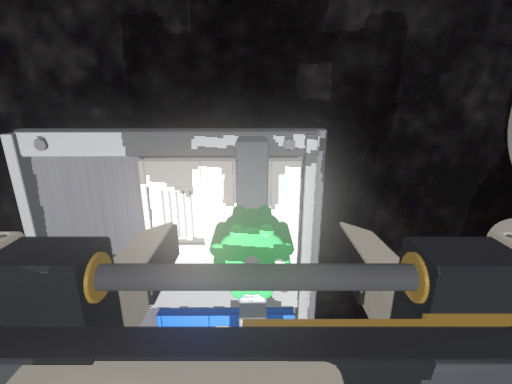

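Run:
```python
from h import *
M=T(); p=read_camera("wrist")
for uv in [(252,262)]:
    X=ray(p,M,uv,.096); print(X, np.linalg.inv(M)@np.append(X,1))
```

```text
[0.63161425 0.03770137 0.096     ] [ 5.28637247e-03 -7.26413010e-04  3.10441377e-02  1.00000000e+00]
```

>>> apply_moves(motion=[{"offset": [0,-1.5,5],"rotation": [0.006,0,0]},{"offset": [0,0,0],"rotation": [0,0,0]}])

```text
time: 6.07
tool_pos: [0.6321, 0.0323, 0.1237]
tool_rot: [3.137, 0.001, 1.654]
contact_force: [-0.9, 0.6, -0.5]
opening: 0.0915
```

>>> apply_moves(motion=[{"offset": [2,-1,2],"rotation": [0,0,0]},{"offset": [0,0,0],"rotation": [0,0,0]},{"offset": [0,0,0],"rotation": [0,0,0]},{"offset": [0,0,0],"rotation": [0,0,0]},{"offset": [0,0,0],"rotation": [0,0,0]},{"offset": [0,0,0],"rotation": [0,0,0]},{"offset": [0,0,0],"rotation": [0,0,0]},{"offset": [0,0,0],"rotation": [0,0,0]}], grip=1, grip_force=30)

```text
time: 6.73
tool_pos: [0.6304, 0.0345, 0.1234]
tool_rot: [3.137, 0.001, 1.654]
contact_force: [-12.8, -2.3, 7.4]
opening: 0.0431
```

Run:
```python
from h import *
st()
```

```text
{'time': 6.733, 'tool_pos': [0.63, 0.034, 0.123], 'tool_rot': [3.137, 0.001, 1.654], 'contact_force': [-12.814, -2.254, 7.417], 'torque': [-0.417, 2.17, 0.109], 'opening': 0.043, 'qpos': [-0.067, 0.696, 1.417, -0.0, 1.025, -0.15]}
```

>>> apply_moves(motion=[{"offset": [0,-1.5,0],"rotation": [0,0,0]},{"offset": [0,0,0],"rotation": [0,0,0]}], grip_force=40)

```text
time: 6.9
tool_pos: [0.6299, 0.0344, 0.1235]
tool_rot: [3.134, 0.001, 1.654]
contact_force: [-1.2, -0.2, -0.4]
opening: 0.0422
```

>>> apply_moves(motion=[{"offset": [0,0,0],"rotation": [0,0,0.05]},{"offset": [0,0,0],"rotation": [0,0,0.05]}])

```text
time: 7.07
tool_pos: [0.6299, 0.0352, 0.1235]
tool_rot: [3.134, 0.0, 1.557]
contact_force: [1.4, 5.7, 1.0]
opening: 0.0423
```

Run:
```python
from h import *
st()
```

```text
{'time': 7.067, 'tool_pos': [0.63, 0.035, 0.123], 'tool_rot': [3.134, 0.0, 1.557], 'contact_force': [1.363, 5.688, 0.966], 'torque': [0.736, 0.124, 1.79], 'opening': 0.042, 'qpos': [-0.066, 0.693, 1.421, 0.0, 1.02, -0.052]}
```

>>> apply_moves(motion=[{"offset": [0,0,0],"rotation": [0,0,-0.05]},{"offset": [0,0,0],"rotation": [0,0,-0.05]}])

```text
time: 7.23
tool_pos: [0.6296, 0.0356, 0.1235]
tool_rot: [3.135, 0.001, 1.658]
contact_force: [0.3, -1.1, 0.8]
opening: 0.0419
```

Run:
```python
from h import *
st()
```

```text
{'time': 7.233, 'tool_pos': [0.63, 0.036, 0.123], 'tool_rot': [3.135, 0.001, 1.658], 'contact_force': [0.272, -1.098, 0.765], 'torque': [-0.25, 0.296, -0.165], 'opening': 0.042, 'qpos': [-0.065, 0.693, 1.421, -0.0, 1.021, -0.152]}
```

>>> apply_moves(motion=[{"offset": [0,0,0],"rotation": [0,0,-0.05]},{"offset": [0,0,0],"rotation": [0,0,-0.05]}])

```text
time: 7.4
tool_pos: [0.6292, 0.0356, 0.1235]
tool_rot: [3.136, 0.002, 1.763]
contact_force: [-1.4, -0.3, 0.9]
opening: 0.0423
```

Run:
```python
from h import *
st()
```

```text
{'time': 7.4, 'tool_pos': [0.629, 0.036, 0.123], 'tool_rot': [3.136, 0.002, 1.763], 'contact_force': [-1.365, -0.319, 0.858], 'torque': [-0.089, 0.187, -0.099], 'opening': 0.042, 'qpos': [-0.065, 0.693, 1.422, -0.0, 1.021, -0.257]}
```

It gives anticlockwise: resistance was about 0.1 N·m that way and 1.8 N·m the other way.

>>> apply_moves(motion=[{"offset": [0,0,0],"rotation": [0,0,-0.1]},{"offset": [0,0,0],"rotation": [0,0,-0.1]},{"offset": [0,0,0],"rotation": [0,0,-0.1]},{"offset": [0,0,0],"rotation": [0,0,-0.1]},{"offset": [0,0,0],"rotation": [0,0,-0.1]},{"offset": [0,0,0],"rotation": [0,0,-0.1]},{"offset": [0,0,0],"rotation": [0,0,-0.1]},{"offset": [0,0,0],"rotation": [0,0,-0.1]}])

```text
time: 8.07
tool_pos: [0.6268, 0.0335, 0.1235]
tool_rot: [-3.139, 0.0, 2.597]
contact_force: [-1.1, -1.3, -0.1]
opening: 0.0422
```

Run:
```python
from h import *
st()
```

```text
{'time': 8.067, 'tool_pos': [0.627, 0.034, 0.123], 'tool_rot': [-3.139, 0.0, 2.597], 'contact_force': [-1.127, -1.281, -0.063], 'torque': [-0.097, 0.072, -0.133], 'opening': 0.042, 'qpos': [-0.068, 0.692, 1.424, -0.002, 1.026, -1.093]}
```

>>> apply_moves(motion=[{"offset": [0,0,0],"rotation": [0,0,-0.1]},{"offset": [0,0,0],"rotation": [0,0,-0.1]},{"offset": [0,0,0],"rotation": [0,0,-0.1]},{"offset": [0,0,0],"rotation": [0,0,-0.1]},{"offset": [0,0,0],"rotation": [0,0,-0.1]},{"offset": [0,0,0],"rotation": [0,0,-0.1]}])

```text
time: 8.57
tool_pos: [0.6264, 0.031, 0.1235]
tool_rot: [-3.138, -0.002, -3.058]
contact_force: [0.3, -1.0, 0.6]
opening: 0.0421
```

Run:
```python
from h import *
st()
```

```text
{'time': 8.567, 'tool_pos': [0.626, 0.031, 0.123], 'tool_rot': [-3.138, -0.002, -3.058], 'contact_force': [0.299, -1.009, 0.639], 'torque': [-0.011, -0.029, -0.147], 'opening': 0.042, 'qpos': [-0.071, 0.691, 1.425, -0.005, 1.027, -1.723]}
```

>>> apply_moves(motion=[{"offset": [0,0,0],"rotation": [0,0,-0.1]},{"offset": [0,0,0],"rotation": [0,0,-0.1]},{"offset": [0,0,0],"rotation": [0,0,-0.1]},{"offset": [0,0,0],"rotation": [0,0,-0.1]},{"offset": [0,0,0],"rotation": [0,0,-0.1]},{"offset": [0,0,0],"rotation": [0,0,-0.1]}])

```text
time: 9.07
tool_pos: [0.6274, 0.0287, 0.1235]
tool_rot: [-3.138, -0.003, -2.431]
contact_force: [1.6, -1.2, -1.0]
opening: 0.0421
```

Run:
```python
from h import *
st(); p=read_camera("wrist"); cv2.imwrite("pics/w4.png",p["img"][:,:,::-1])
```

```text
{'time': 9.067, 'tool_pos': [0.627, 0.029, 0.123], 'tool_rot': [-3.138, -0.003, -2.431], 'contact_force': [1.644, -1.219, -1.006], 'torque': [0.121, -0.053, -0.166], 'opening': 0.042, 'qpos': [-0.074, 0.692, 1.424, -0.006, 1.025, -2.353]}
```

View pics/w4.png

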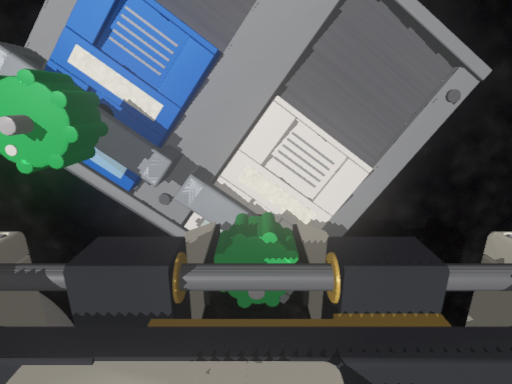

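>>> apply_moves(motion=[{"offset": [0,0,0],"rotation": [0,0,0]},{"offset": [0,0,0],"rotation": [0,0,0]},{"offset": [0,0,0],"rotation": [0,0,0]},{"offset": [0,0,0],"rotation": [0,0,0]},{"offset": [0,0,0],"rotation": [0,0,0]},{"offset": [0,0,0],"rotation": [0,0,0]}], grip=0)

```text
time: 9.62
tool_pos: [0.6271, 0.0288, 0.1235]
tool_rot: [-3.138, -0.004, -2.435]
contact_force: [0.0, -0.5, -0.3]
opening: 0.0775
```

>>> apply_moves(motion=[{"offset": [0,0,-15],"rotation": [0,0,0]},{"offset": [0,0,-20],"rotation": [0,0,0]},{"offset": [0,0,-25],"rotation": [0,0,0]},{"offset": [0,0,-30],"rotation": [0,0,0.1]},{"offset": [0,0,-30],"rotation": [0,0,0.1]},{"offset": [0,0,-20],"rotation": [0,0,0.1]},{"offset": [10,0,0],"rotation": [0,0,0.1]},{"offset": [10,0,0],"rotation": [0,0,0.1]},{"offset": [10,0,0],"rotation": [0,0,0.1]},{"offset": [10,0,0],"rotation": [0,0,0.03]},{"offset": [0,0,0],"rotation": [0,0,0]}])

```text
time: 10.53
tool_pos: [0.5867, 0.0207, 0.2706]
tool_rot: [-3.137, -0.002, -3.102]
contact_force: [-0.4, -0.9, -0.0]
opening: 0.092
```

Run:
```python
from h import *
st(); M=T(); p=read_camera("wrist"); cv2.imwrite("pics/w5.png",p["img"][:,:,::-1])
for q in ["wheel_left","white_carrier_center","white_well","white_pocket","blue_carrier_center","front_stop","press"]:
    r=tip_of(q,p); print(q,[(np.round(a["location"],4).tolist(),round(a["score"],2),proj(p,M,a["location"]).round()) for a in r[:1]])
```

```text
{'time': 10.533, 'tool_pos': [0.587, 0.021, 0.271], 'tool_rot': [-3.137, -0.002, -3.102], 'contact_force': [-0.356, -0.94, -0.004], 'torque': [0.026, -0.031, -0.013], 'opening': 0.092, 'qpos': [-0.093, 0.474, 1.379, -0.005, 1.29, -1.702]}
wheel_left []
white_carrier_center [([0.612, 0.0307, 0.014], 0.9, array([265., 187.]))]
white_well [([0.5741, 0.031, 0.0196], 0.74, array([267., 158.]))]
white_pocket [([0.6314, 0.034, 0.0221], 0.84, array([267., 204.]))]
blue_carrier_center [([0.6132, -0.0984, 0.0171], 0.92, array([159., 185.]))]
front_stop [([0.4832, -0.0455, 0.0211], 0.56, array([200.,  72.]))]
press [([0.5786, -0.0336, -0.0025], 0.79, array([214., 156.]))]
```

View pics/w5.png

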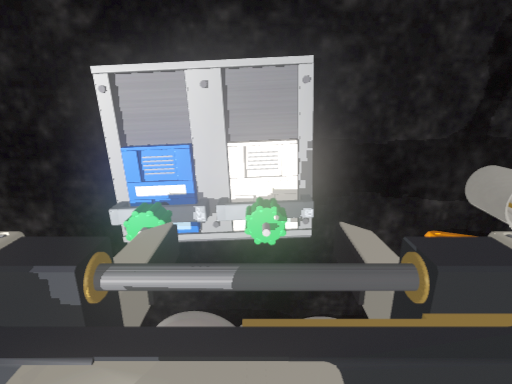

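Run:
```python
from h import *
M=T(); p=read_camera("wrist")
im=p["img"]; g=(im*0.55).clip(0,255).astype(np.uint8)[120:260,200:340]
cv2.imwrite("pics/w5z.png",cv2.resize(p["img"][120:240,200:320],None,fx=5,fy=5,interpolation=2)[:,:,::-1])
```

```text
(no output)
```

View pics/w5z.png

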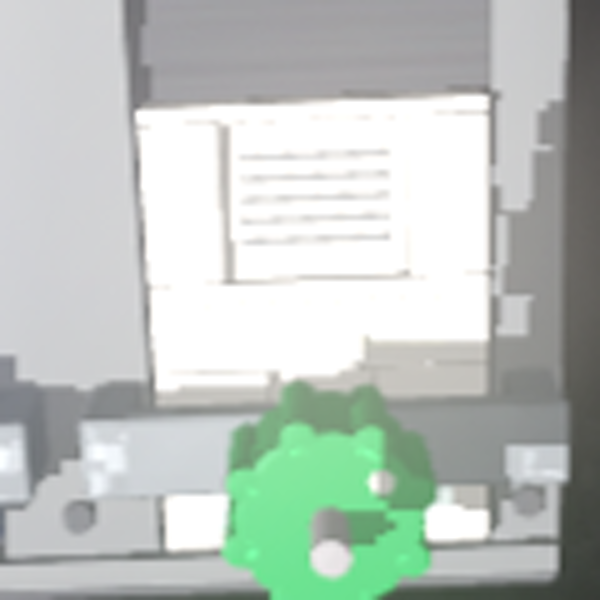

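Run:
```python
from h import *
M=T(); p=read_camera("wrist"); st()
Z=lambda a,b:(200+a/5,120+b/5)
for n,uv,z in [("wellc",Z(317,200),.024),("wl",Z(227,200),.024),("wr",Z(406,200),.024),("wfront",Z(317,120),.024),("wback",Z(317,279),.024),("frontedge",Z(315,103),.024),("cl",Z(142,200),.024),("cr",Z(490,200),.024),("wheel",Z(328,516),.086)]:
    print(n,ray(p,M,uv,z).round(4))
```

```text
{'time': 11.033, 'tool_pos': [0.588, 0.021, 0.27], 'tool_rot': [-3.137, -0.002, -3.1], 'contact_force': [0.596, 0.533, 0.856], 'torque': [-0.006, 0.027, -0.018], 'opening': 0.092, 'qpos': [-0.093, 0.477, 1.376, -0.005, 1.29, -1.704]}
wellc [0.5775 0.0273 0.024 ]
wl [0.5784 0.0065 0.024 ]
wr [0.5767 0.0479 0.024 ]
wfront [0.559  0.0264 0.024 ]
wback [0.5964 0.0282 0.024 ]
frontedge [0.5552 0.0257 0.024 ]
cl [ 0.5793 -0.0132  0.024 ]
cr [0.5758 0.0673 0.024 ]
wheel [0.6297 0.0309 0.086 ]
```

>>> apply_moves(motion=[{"offset": [9,2,0],"rotation": [0,0,-0.02]},{"offset": [9,2,0],"rotation": [0,0,-0.02]},{"offset": [9,2,0],"rotation": [0,0,0]},{"offset": [0,0,0],"rotation": [0,-0.08,0]},{"offset": [0,0,0],"rotation": [0,-0.07,0]},{"offset": [3,0,20],"rotation": [0,0,0]},{"offset": [3,0,20],"rotation": [0,0,0]},{"offset": [3,0,20],"rotation": [0,0,0]},{"offset": [3,0,20],"rotation": [0,0,0]},{"offset": [3,0,20],"rotation": [0,0,0]},{"offset": [3,0,20],"rotation": [0,0,0]},{"offset": [0,0,0],"rotation": [0,0,0]}], grip=1, grip_force=15)

```text
time: 12.03
tool_pos: [0.563, 0.0247, 0.1458]
tool_rot: [-3.135, 0.162, -3.054]
contact_force: [-1.3, -0.4, -1.4]
opening: 0.0162
```

Run:
```python
from h import *
st(); M=T(); print("tip",(M@[0,0,.066,1])[:3].round(4)); p=read_camera("wrist"); cv2.imwrite("pics/w6.png",p["img"][:,:,::-1])
```

```text
{'time': 12.033, 'tool_pos': [0.563, 0.025, 0.146], 'tool_rot': [-3.135, 0.162, -3.054], 'contact_force': [-1.269, -0.412, -1.374], 'torque': [-0.007, 0.198, 0.005], 'opening': 0.016, 'qpos': [-0.103, 0.508, 1.725, 0.035, 0.749, -1.785]}
tip [0.5736 0.0252 0.0806]
```

View pics/w6.png

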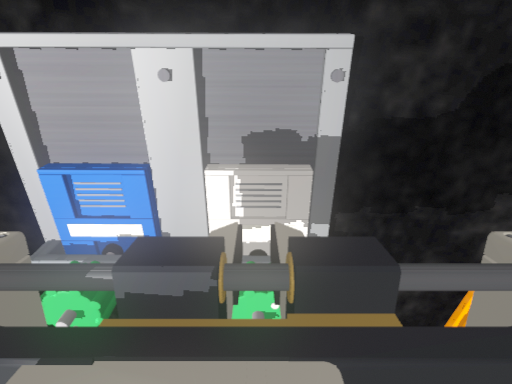

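>>> apply_moves(motion=[{"offset": [3.5,1.7,0],"rotation": [0,0,0]},{"offset": [2,0,12],"rotation": [0,0,0]},{"offset": [2,0,12],"rotation": [0,0,0]},{"offset": [2,0,12],"rotation": [0,0,0]},{"offset": [0,0,0],"rotation": [0,0,0]},{"offset": [0,0,0],"rotation": [0,0,0]}])

```text
time: 12.58
tool_pos: [0.5643, 0.026, 0.1182]
tool_rot: [-3.132, 0.178, -3.053]
contact_force: [-1.1, 0.6, 0.5]
opening: 0.0001
```

Run:
```python
from h import *
st(); M=T(); print("tip",(M@[0,0,.066,1])[:3].round(4)); p=read_camera("wrist"); cv2.imwrite("pics/w7.png",p["img"][:,:,::-1])
for X in [(.577,.0272,.019)]: print(proj(p,M,X))
```

```text
{'time': 12.583, 'tool_pos': [0.564, 0.026, 0.118], 'tool_rot': [-3.132, 0.178, -3.053], 'contact_force': [-1.144, 0.628, 0.481], 'torque': [0.008, 0.148, 0.012], 'opening': 0.0, 'qpos': [-0.1, 0.547, 1.756, 0.039, 0.662, -1.787]}
tip [0.5759 0.0264 0.0533]
[258.01369736 209.27193626]
```

View pics/w7.png

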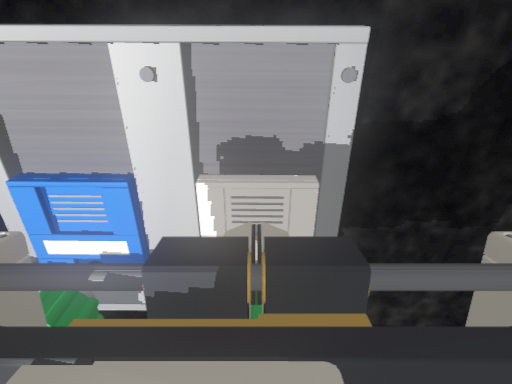

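>>> apply_moves(motion=[{"offset": [5,0.5,0],"rotation": [0,0.02,0]},{"offset": [2,0,7],"rotation": [0,0.005,0]},{"offset": [1.5,0,7],"rotation": [0,0.005,0]},{"offset": [0,0,0],"rotation": [0,0,0]}])

```text
time: 12.97
tool_pos: [0.559, 0.0258, 0.1058]
tool_rot: [-3.131, 0.151, -3.053]
contact_force: [-0.3, -0.5, -1.1]
opening: 0.0007
```

Run:
```python
from h import *
st(); M=T(); print("tip",(M@[0,0,.066,1])[:3].round(4))
```

```text
{'time': 12.967, 'tool_pos': [0.559, 0.026, 0.106], 'tool_rot': [-3.131, 0.151, -3.053], 'contact_force': [-0.289, -0.538, -1.143], 'torque': [-0.004, 0.132, 0.01], 'opening': 0.001, 'qpos': [-0.099, 0.567, 1.761, 0.028, 0.664, -1.778]}
tip [0.5689 0.026  0.0406]
```

>>> apply_moves(motion=[{"offset": [0.8,0.5,6],"rotation": [0,0.004,0]},{"offset": [0.8,0,6],"rotation": [0,0.004,0]},{"offset": [0.7,0,5],"rotation": [0,0.002,0]},{"offset": [0,0,2],"rotation": [0,0,0]},{"offset": [0,0,0],"rotation": [0,0,0]}])

```text
time: 13.38
tool_pos: [0.56, 0.0261, 0.0849]
tool_rot: [-3.131, 0.141, -3.053]
contact_force: [-4.3, -0.2, 11.7]
opening: 0.0003
```

Run:
```python
from h import *
st(); M=T(); print("tip",(M@[0,0,.066,1])[:3].round(4));p=read_camera("wrist"); cv2.imwrite("pics/w8.png",p["img"][:,:,::-1])
```

```text
{'time': 13.383, 'tool_pos': [0.56, 0.026, 0.085], 'tool_rot': [-3.131, 0.141, -3.053], 'contact_force': [-4.275, -0.189, 11.7], 'torque': [-0.003, 0.614, -0.083], 'opening': 0.0, 'qpos': [-0.097, 0.605, 1.764, 0.026, 0.632, -1.775]}
tip [0.5693 0.0262 0.0196]
```

View pics/w8.png

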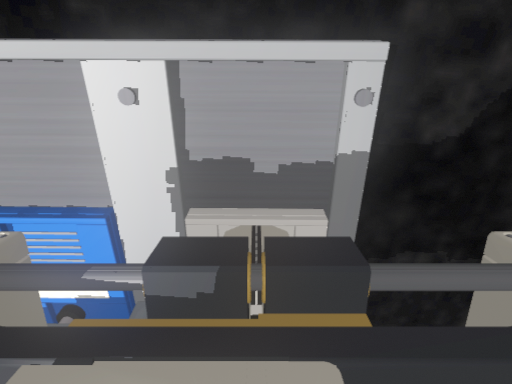

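>>> apply_moves(motion=[{"offset": [5,0,0],"rotation": [0,0,0]},{"offset": [6,0,0],"rotation": [0,0,0]},{"offset": [6,0,0],"rotation": [0,0,0]},{"offset": [6,0,0],"rotation": [0,0,0]}])

```text
time: 13.77
tool_pos: [0.5433, 0.0236, 0.0851]
tool_rot: [-3.128, 0.159, -3.053]
contact_force: [3.8, 0.4, 5.8]
opening: 0.0004
```

Run:
```python
from h import *
st(); M=T(); print("tip",(M@[0,0,.066,1])[:3].round(4));p=read_camera("wrist"); cv2.imwrite("pics/w9.png",p["img"][:,:,::-1])
```

```text
{'time': 13.767, 'tool_pos': [0.543, 0.024, 0.085], 'tool_rot': [-3.128, 0.159, -3.053], 'contact_force': [3.77, 0.427, 5.788], 'torque': [0.118, -0.712, -0.018], 'opening': 0.0, 'qpos': [-0.105, 0.579, 1.825, 0.031, 0.58, -1.788]}
tip [0.5537 0.0236 0.0199]
```

View pics/w9.png

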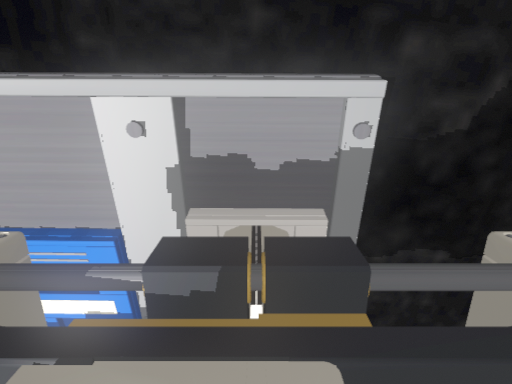

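The carrier follows the fingers and has already moved about 15 mm, so it is free.

>>> apply_moves(motion=[{"offset": [6,0,0.2],"rotation": [0,0,0]},{"offset": [6,0,0.2],"rotation": [0,0,0]},{"offset": [6,0,0.2],"rotation": [0,0,0]},{"offset": [6,0,0.2],"rotation": [0,0,0]},{"offset": [6,0,0.2],"rotation": [0,0,0]},{"offset": [6,0,0.2],"rotation": [0,0,0]}])

```text
time: 14.32
tool_pos: [0.5178, 0.0209, 0.085]
tool_rot: [-3.124, 0.195, -3.054]
contact_force: [6.3, 4.8, 4.9]
opening: 0.0005
```

Run:
```python
from h import *
st(); M=T(); print("tip",(M@[0,0,.066,1])[:3].round(4));p=read_camera("wrist"); cv2.imwrite("pics/w10.png",p["img"][:,:,::-1])
```

```text
{'time': 14.317, 'tool_pos': [0.518, 0.021, 0.085], 'tool_rot': [-3.124, 0.195, -3.054], 'contact_force': [6.266, 4.842, 4.896], 'torque': [0.791, -1.098, 0.152], 'opening': 0.0, 'qpos': [-0.119, 0.54, 1.921, 0.047, 0.487, -1.814]}
tip [0.5306 0.0208 0.0203]
```

View pics/w10.png

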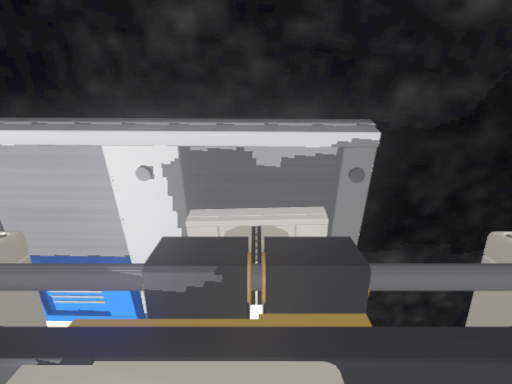

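>>> apply_moves(motion=[{"offset": [5,0.8,0.2],"rotation": [0,0.014,0]},{"offset": [5,0.8,0.2],"rotation": [0,0.014,0]},{"offset": [5,0.5,0.2],"rotation": [0,0.014,0]},{"offset": [5,0,0.2],"rotation": [0,0.014,0]},{"offset": [5,0,0.2],"rotation": [0,0.014,0]}])

```text
time: 14.78
tool_pos: [0.4996, 0.0201, 0.0851]
tool_rot: [-3.119, 0.148, -3.055]
contact_force: [3.4, 1.4, 5.1]
opening: 0.0006
```

Run:
```python
from h import *
st(); M=T(); print("tip",(M@[0,0,.066,1])[:3].round(4));p=read_camera("wrist"); cv2.imwrite("pics/w11.png",p["img"][:,:,::-1])
```

```text
{'time': 14.783, 'tool_pos': [0.5, 0.02, 0.085], 'tool_rot': [-3.119, 0.148, -3.055], 'contact_force': [3.385, 1.447, 5.106], 'torque': [0.154, -0.71, 0.024], 'opening': 0.001, 'qpos': [-0.117, 0.528, 1.938, 0.015, 0.526, -1.785]}
tip [0.5094 0.0194 0.0198]
```

View pics/w11.png

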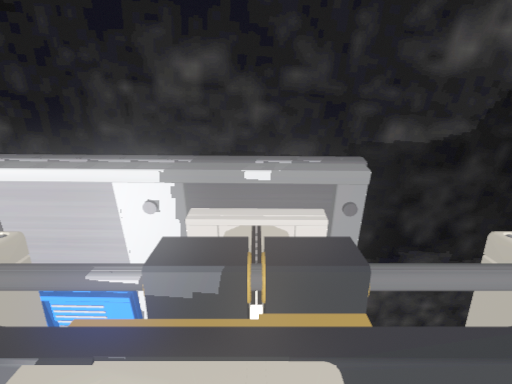

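>>> apply_moves(motion=[{"offset": [4.5,0.3,0.2],"rotation": [0,0.01,0]},{"offset": [4.5,0.3,0.2],"rotation": [0,0.01,0]},{"offset": [4.5,0.3,0.2],"rotation": [0,0.01,0]},{"offset": [4.5,0.3,0.2],"rotation": [0,0.01,0]}])

```text
time: 15.17
tool_pos: [0.486, 0.0189, 0.0851]
tool_rot: [-3.116, 0.122, -3.056]
contact_force: [4.3, 1.0, 4.8]
opening: 0.0006
```

Run:
```python
from h import *
st(); M=T(); print("tip",(M@[0,0,.066,1])[:3].round(4));p=read_camera("wrist"); cv2.imwrite("pics/w12.png",p["img"][:,:,::-1])
```

```text
{'time': 15.167, 'tool_pos': [0.486, 0.019, 0.085], 'tool_rot': [-3.116, 0.122, -3.056], 'contact_force': [4.303, 0.97, 4.761], 'torque': [0.166, -0.663, 0.029], 'opening': 0.001, 'qpos': [-0.119, 0.518, 1.957, -0.001, 0.542, -1.772]}
tip [0.4941 0.0178 0.0196]
```

View pics/w12.png

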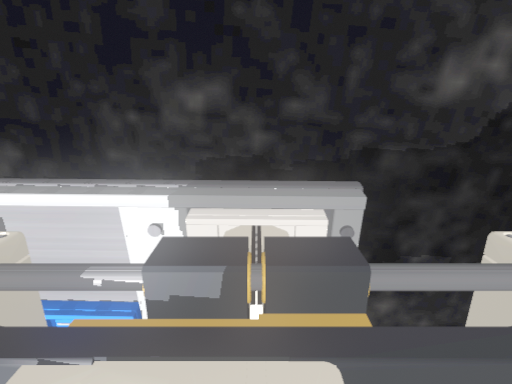

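A few millimetres remain before the stop, so I'll go slowly and watch for the force to rise.

>>> apply_moves(motion=[{"offset": [4,0.2,0.2],"rotation": [0,0.005,0]},{"offset": [4,0.2,0.2],"rotation": [0,0.005,0]}])

```text
time: 15.38
tool_pos: [0.4802, 0.0184, 0.0852]
tool_rot: [-3.115, 0.12, -3.057]
contact_force: [13.7, 3.6, -2.7]
opening: 0.0004
```

>>> apply_moves(motion=[{"offset": [3,0,0.2],"rotation": [0,0.003,0]},{"offset": [3,0,0.2],"rotation": [0,0.003,0]}])

```text
time: 15.55
tool_pos: [0.4796, 0.0181, 0.0855]
tool_rot: [-3.113, 0.129, -3.058]
contact_force: [12.8, 5.7, -6.3]
opening: 0.0002
```

Run:
```python
from h import *
st(); M=T(); print("tip",(M@[0,0,.066,1])[:3].round(4));p=read_camera("wrist"); cv2.imwrite("pics/w13.png",p["img"][:,:,::-1])
```

```text
{'time': 15.55, 'tool_pos': [0.48, 0.018, 0.086], 'tool_rot': [-3.113, 0.129, -3.058], 'contact_force': [12.773, 5.668, -6.271], 'torque': [1.045, -1.96, 0.148], 'opening': 0.0, 'qpos': [-0.121, 0.508, 1.979, -0.003, 0.523, -1.771]}
tip [0.4882 0.0169 0.0201]
```

View pics/w13.png

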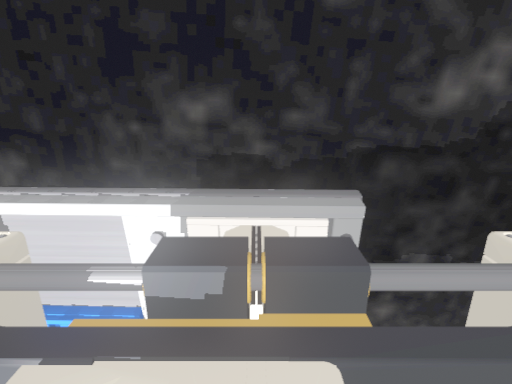

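The carrier has met the front stop at about 13 N. I'll back off a little and lift clear.

>>> apply_moves(motion=[{"offset": [-2,0,0],"rotation": [0,0,0]},{"offset": [-2,0,0],"rotation": [0,0,0]},{"offset": [-1,0,-4],"rotation": [0,0,0]},{"offset": [-1,0,-8],"rotation": [0,0,0]},{"offset": [-2,0,-15],"rotation": [0,0,0]},{"offset": [0,0,-25],"rotation": [0,0,0]},{"offset": [0,0,-30],"rotation": [0,0.03,0]},{"offset": [0,0,-30],"rotation": [0,0.05,0]},{"offset": [0,0,-30],"rotation": [0,0.05,0]},{"offset": [0,0,-30],"rotation": [0,0,0]},{"offset": [0,0,0],"rotation": [0,0,0]},{"offset": [0,0,0],"rotation": [0,0,0]}])

```text
time: 16.6
tool_pos: [0.4626, 0.0227, 0.2654]
tool_rot: [-3.117, -0.031, -3.063]
contact_force: [-0.8, 0.0, 0.0]
opening: 0.0003
```

Run:
```python
from h import *
st(); M=T(); p=read_camera("wrist"); cv2.imwrite("pics/w14.png",p["img"][:,:,::-1])
for q in ["white_carrier_center","white_well","blue_carrier_center","front_stop","press"]:
    r=tip_of(q,p); print(q,[(np.round(a["location"],4).tolist(),round(a["score"],2)) for a in r[:1]])
p=read_camera("top"); cv2.imwrite("pics/t14.png",cv2.resize(p["img"][120:240,200:340],None,fx=5,fy=5,interpolation=2)[:,:,::-1])
for q in ["white_carrier_center","white_well","blue_carrier_center","front_stop","press"]:
    r=tip_of(q,p); print(q,[(np.round(a["location"],4).tolist(),round(a["score"],2)) for a in r[:1]])
```

```text
{'time': 16.6, 'tool_pos': [0.463, 0.023, 0.265], 'tool_rot': [-3.117, -0.031, -3.063], 'contact_force': [-0.777, 0.009, 0.027], 'torque': [0.027, 0.017, 0.004], 'opening': 0.0, 'qpos': [-0.1, 0.269, 1.709, -0.032, 1.189, -1.738]}
white_carrier_center [([0.5331, 0.0211, 0.0151], 0.87)]
white_well [([0.4952, 0.0194, 0.0195], 0.88)]
blue_carrier_center []
front_stop [([0.4805, -0.043, 0.0186], 0.81)]
press []
white_carrier_center []
white_well [([0.6174, -0.0955, 0.0203], 0.32)]
blue_carrier_center [([0.6186, -0.0917, 0.0172], 0.7)]
front_stop [([0.4758, -0.0433, 0.015], 0.79)]
press [([0.576, -0.034, 0.0048], 0.8)]
```

View pics/w14.png

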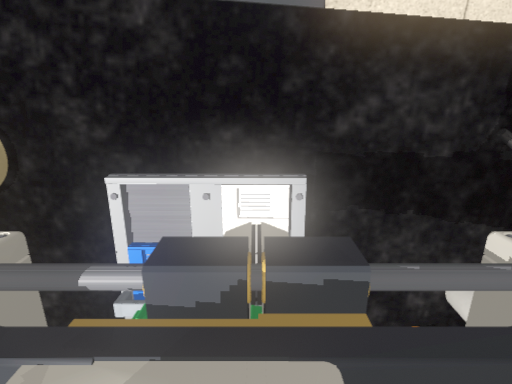

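The picture shows the white carrier's front edge (row ~185, columns 222–290) flush against the stop bar. The measured well is at (0.495, 0.019), against an expected (0.496, 0.020). The blue carrier has not moved.

Run:
```python
from h import *
print(hand_in())
```

```text
the job is handed in; nothing more can be done
None
```

The white carrier now stands against the front stop. I handed the job in at about 17 s; it reports no verdict.

- **Finding the direction:** The white carrier was in the left track. Its wheel was blocked clockwise at about 1.8 N·m. It gave anticlockwise at about 0.1–0.17 N·m.
- **Releasing it:** I turned the wheel about 2.2 rad anticlockwise in one grasp. The white dot had turned by about the same angle and the spindle stood higher afterwards.
- **Sliding it:** I pressed the closed fingertips into the well and pulled the carrier along the track until the force rose to about 13 N at the stop. I then backed off and lifted clear.

**Last checks:**
- The wrist picture shows the carrier flush with the stop bar. Its well measured (0.495, 0.019), against (0.496, 0.020) expected at the stop.
- The contact force was back to about zero, so the robot was touching nothing.
- The top camera put the blue carrier at (0.619, -0.092). An earlier wrist view had it at (0.618, -0.096), so the two agree within the networks' accuracy.
- The networks missed some items. The last wrist view found neither the blue carrier nor the press. The last top view did not find the white carrier, because the arm was in the way, and gave a low-score false report of the well on the blue carrier.
- I did not measure the beaker, marker, tape and timer again, but the arm passed well above or away from them.

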